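# Feel the ground rim of a desiccator base for chips

### The job

Check the ground rim of the glass desiccator base (the open dish with a hose side arm) for chips by feel: with the gripper's fingers closed together, set the fingertips lightly on top of the flat rim right above the side arm and run them along it all the way round, anticlockwise as seen from above, until they are back above the side arm, then lift them clear. Only stroke it: do not press hard, grip or lift the dish or shift it on its pad, and leave everything else on the bench where it is.

Things in the scene. Friction and masses are not known exactly. Their poses are not given: they have to be found in the camera images.
- dish: open round clear glass dish, 0.9 kg, 75 mm tall, body 112 mm across, loose on a grey foam pad (160 mm square, 25 mm thick; sinks 1 mm per 2 N; stroked with over 8 N the dish may slide). Rim: flat frosted flange, 144 mm outside, 104 mm inside diameter, level, top 100 mm above the bench. Side arm along its own +x: 14 mm thick, its end 100 mm from the axis. Origin: centre of underside
- rim0 (a point): point on the top face of the flange, at the middle of its width (62 mm from the dish axis), 100 mm above the bench, above the side arm: start of the round
- rim1 (a point): point on the top face of the flange, at the middle of its width (62 mm from the dish axis), 100 mm above the bench, an eighth of the way round, 45 degrees anticlockwise (seen from above) from rim0
- rim2 (a point): point on the top face of the flange, at the middle of its width (62 mm from the dish axis), 100 mm above the bench, a quarter round, 90 degrees anticlockwise (seen from above) from rim0
- rim3 (a point): point on the top face of the flange, at the middle of its width (62 mm from the dish axis), 100 mm above the bench, three eighths round, 135 degrees anticlockwise (seen from above) from rim0
- rim4 (a point): point on the top face of the flange, at the middle of its width (62 mm from the dish axis), 100 mm above the bench, across from the side arm, 180 degrees anticlockwise (seen from above) from rim0
- rim5 (a point): point on the top face of the flange, at the middle of its width (62 mm from the dish axis), 100 mm above the bench, five eighths round, 225 degrees anticlockwise (seen from above) from rim0
- rim6 (a point): point on the top face of the flange, at the middle of its width (62 mm from the dish axis), 100 mm above the bench, three quarters round, 270 degrees anticlockwise (seen from above) from rim0
- rim7 (a point): point on the top face of the flange, at the middle of its width (62 mm from the dish axis), 100 mm above the bench, seven eighths round, 315 degrees anticlockwise (seen from above) from rim0
- lid: bystander, loose: the desiccator's domed clear glass lid with a knob on top, standing on its flange on the bench, 144 mm across, 92 mm tall; no side arm. Dish on its pad, lid and beaker stand in a row across the bench, in any order. Origin: centre of its underside
- beaker: bystander, loose: plain glass beaker with dark cullet in it, 80 mm across the thin rim, 100 mm tall, no side arm. Origin: centre of its underside
- stand: bystander, loose: tube roller stand, red cast-iron disc foot 116 mm across, steel post, two black wheels on top, 183 mm tall, left side of the bench. Origin: centre of its underside
- paddle: bystander, loose: graphite paddle 240 mm long, 55 mm wide, wooden handle, lying flat, 22 mm high, near side of the bench. Origin: under its middle; x along it
- knife: bystander, loose: glass knife 230 mm long with a wooden handle, lying flat, 14 mm high, near side of the bench. Origin: under its middle; x along it
- reamer: bystander, loose: brass reamer 240 mm long with a wooden handle, lying flat, 24 mm high, beyond the row. Origin: under its middle; x along it
- glasses: bystander, loose: safety spectacles 140 mm wide, 45 mm high, beyond the row. Origin: under the bridge; the temples point along its x
- bottle: bystander, loose: white plastic bottle, 72 mm across, 190 mm tall, right side of the bench. Origin: centre of its underside
Not all that is in view belongs to the job. Leave any blue or green look-alike of the dish alone.

How it is judged:
On the way, in this order (a step that is already met when the one before it is completed fails the run):
1. the fingertips touch the flange above the side arm (contact force between the fingers and dish above 0.3 N and horizontal distance between the grasp point and rim0 below 0.021 m and z of the grasp point in the frame of rim0 between 0.005 and 0.045 m), for 0.05 s.
2. the fingertips touch the flange an eighth of the way round (contact force between the fingers and dish above 0.3 N and horizontal distance between the grasp point and rim1 below 0.021 m and z of the grasp point in the frame of rim1 between 0.005 and 0.045 m), for 0.05 s.
3. the fingertips touch the flange a quarter round (contact force between the fingers and dish above 0.3 N and horizontal distance between the grasp point and rim2 below 0.021 m and z of the grasp point in the frame of rim2 between 0.005 and 0.045 m), for 0.05 s.
4. the fingertips touch the flange three eighths round (contact force between the fingers and dish above 0.3 N and horizontal distance between the grasp point and rim3 below 0.021 m and z of the grasp point in the frame of rim3 between 0.005 and 0.045 m), for 0.05 s.
5. the fingertips touch the flange across from the side arm (contact force between the fingers and dish above 0.3 N and horizontal distance between the grasp point and rim4 below 0.021 m and z of the grasp point in the frame of rim4 between 0.005 and 0.045 m), for 0.05 s.
6. the fingertips touch the flange five eighths round (contact force between the fingers and dish above 0.3 N and horizontal distance between the grasp point and rim5 below 0.021 m and z of the grasp point in the frame of rim5 between 0.005 and 0.045 m), for 0.05 s.
7. the fingertips touch the flange three quarters round (contact force between the fingers and dish above 0.3 N and horizontal distance between the grasp point and rim6 below 0.021 m and z of the grasp point in the frame of rim6 between 0.005 and 0.045 m), for 0.05 s.
8. the fingertips touch the flange seven eighths round (contact force between the fingers and dish above 0.3 N and horizontal distance between the grasp point and rim7 below 0.021 m and z of the grasp point in the frame of rim7 between 0.005 and 0.045 m), for 0.05 s.
9. the fingertips are back, touching the flange above the side arm (all of step 1), for 0.05 s.
At the end, for the whole second after the job is handed in: The fingertips touched the top of the rim within 20 mm of all eight points, anticlockwise from above the side arm and back to it, never with more than 20 N; the dish stands upright and still, no part of its rim shifted by 20 mm, the bystanders likewise (distance of each of dish, rim0, rim4, stand, lid, beaker, paddle, knife, reamer, glasses, bottle from where it was at the start of the episode below 0.02 m and angle between dish's own z axis and vertical below 0.05 rad and height (world z) of dish between 0.02 and 0.029 m and linear speed of dish below 0.02 m/s and angular speed of dish below 0.1 rad/s).
It fails at once if the glass is pressed harder than 20 N (contact force between the fingers and dish above 20 N).
It fails at once if the dish is lifted more than 8 mm off its pad, or tipped more than 6 degrees (height (world z) of dish above 0.033 m or angle between dish's own z axis and vertical above 0.105 rad).
It fails at once if the fingers grip the dish or push at its side (they touch it with the tool point less than 5 mm above the rim) (contact force between the fingers and dish above 0.5 N and z of the grasp point in the frame of dish below 0.08 m).
It fails at once if the dish is pushed or turned so that it shifts more than 20 mm (distance of any of dish, rim0, rim4 from where it was at the start of the episode above 0.02 m).
It fails at once if a bystander is moved more than 20 mm (distance of any of stand, lid, beaker, paddle, knife, reamer, glasses, bottle from where it was at the start of the episode above 0.02 m).
It also fails if it takes over 64 s, if anything falls off the work surface, if the arm or the gripper's body presses on something with over 40 N, if the wrist force passes 120 N, or if a joint passes its speed limit or range.

### The arm

A 6-joint arm with a two-finger parallel gripper is mounted at the origin on the work surface. World frame = base frame: x ahead of the robot, y to its left, z up, the work surface at z = 0. Lengths are in m, angles in rad, forces in N, time in s.
With the tool pointing down it reaches from about 0.375 to 0.9 m from the base axis. Payload 3.1 kg.
Tool frame: the origin (TCP) lies between the finger pads, 19 mm behind the fingertips; this is the grasp point; z points along the fingers, y is the line along which they close (so a half turn about z gives the same grasp; the last joint's range is limited). The gripper opens to 85 mm and grips with 20 to 120 N. Pads are 22 mm wide; open, the fingers measure 114 mm over their backs; the gripper's body (76 mm by 85 mm) begins 54 mm behind the grasp point. The pads swing forward as they close: fully open they stand 13 mm farther back than shut.
Start: joints at [-1.387, 0.527, 1.433, -0, 1.181, -0.178], TCP at [0.221, -0.585, 0.25] pointing down, gripper open.
Joint ranges: [-3.08, 3.08], [-0.75, 2.2], [0.22, 2.44], [-1.43, 4.57], [0, 2.65], [-2.85, 2.85]. Speed limits (rad/s): [2.79, 2.79, 3.14, 3.14, 3.14, 3.14].

### API

Orientations are given as a unit quaternion [x, y, z, w].
In Python, from station import manip, vision gives the robot as it stands.
- The arm moves only by the tool drive_tool, never from a script. Its argument "deltas" is a list that holds one entry, the list of rows, each a list of 4 numbers: the shift along the tool's x, y, z in mm, then the turn about the tool's z in rad. A call has 1 to 5 rows; each row is the pose to reach, as a shift and turn from the pose commanded when the call began, along the tool's axes at that moment; what a row does not reach only later rows make up. A row lasts 1/12 s, in which the tool goes at most 41.7 mm and 7.16 degrees, less where a joint would pass 70% of its speed; a pose out of reach is approached as far as the arm can. A call with a gripper value outside its range is refused whole. "jaw" is the finger opening in mm, from 0 to 85.4, set as the call begins (left out, the last holds). The fingers move at their own pace and stop on an object; "force" is the grip in N (left out, the last holds). Time passes only in rows, so rows that repeat a pose let the fingers close. It gives the time, the measured TCP pose, the force, the opening and the grip force at its end, in the units of the state.
- manip.sense(): the state, without advancing time (a new reading comes with each control period).
- vision.snapshot(name): name is "scene" or "top" or "wrist"; returns the picture (400x640x3 uint8, red, green, blue); there is no depth.
- vision.camera_model(name): a dict with "camera_matrix" (3x3 intrinsics, pixels), "rvec" (rotation vector, rad) and "tvec" (3), from world to camera coordinates, as OpenCV has them. Camera axes: x right, y down, z forward; pixel columns grow to the right and rows downward; lengths in m; the calibration is good to about 2 mm. The wrist camera is an equidistant fisheye: a pixel r from the principal point sees the ray r / f radians off the axis. A picture is of the moment at which its call begins: read the wrist's pose just before it. camera_model takes no time and is no camera call; for the wrist camera it gives the pose at the moment of the call.
- manip.sign_off(): hands the job in; it is judged then, once.
The state is a dict: "t": time; "q": joint angles; "qd": joint speeds; "tau": joint torques, N m; "tcp_pos": TCP position; "tool_rot": TCP orientation; "force": force on the tool from outside, world axes, zero at the start; "ft_torque": the same for the moment, N m; "finger_gap": opening from 0.0 (shut) to 1.0 (fully open); "gripper_force": force on a finger pad.
Only numpy, scipy, OpenCV 4.12 (cv2) and the standard library are available. Lean on these libraries where they do the work, as an engineer would, in place of code of your own. Each camera call takes 0.05 s, during which the arm holds its last target. There are 200 camera calls.

## Working session

There is one attempt and no reset: what is moved stays moved. The work goes in short steps, Python scripts to look and compute and a tool call to move; the robot and the scene stay as the last step left them, time stands still between calls to the robot, and variables do not carry over. Pictures are saved under pics/ and viewed, at most 10 in all, crops included, and the job is handed in when it is done.

Besides the shell and the picture viewer there is one more tool, called after "Call:" by a JSON object that holds its "api" and its "payload". drive_tool: Moves the arm, as the interface text tells. Its arguments: {"type":"object","properties":{"deltas":{"type":"array"},"jaw":{"type":"number"},"force":{"type":"number"}},"required":["deltas"]}

```bash
mkdir -p pics; python3 - <<'E'
from station import manip, vision
import cv2
for n in("top","scene"):
    im=vision.snapshot(n); cv2.imwrite(f"pics/{n}0.png",im[:,:,::-1])
    m=vision.camera_model(n); print(n,m)
s=manip.sense(); print(s)
E
```

```text
top {'camera_matrix': array([[431.61637721,   0.        , 317.15585986],
       [  0.        , 431.61637721, 199.74414897],
       [  0.        ,   0.        ,   1.        ]]), 'rvec': array([ 2.1789347 , -2.17068884,  0.06692205]), 'tvec': array([-0.00734427,  0.5470455 ,  1.47545015])}
scene {'camera_matrix': array([[427.24034516,   0.        , 325.77538251],
       [  0.        , 427.24034516, 197.46165367],
       [  0.        ,   0.        ,   1.        ]]), 'rvec': array([ 0.78220608,  2.71209201, -0.94876439]), 'tvec': array([ 0.48182605, -0.16005729,  1.72695562])}
{'t': 0.1, 'q': array([-1.38751818e+00,  5.28404642e-01,  1.43380052e+00,  1.69413983e-05,
        1.18141251e+00, -1.78479117e-01]), 'qd': array([ 0.00123   , -0.00218202, -0.00433029,  0.00145257, -0.00018999,
        0.00072258]), 'tau': array([ 2.80817784e-05, -4.43305278e+01, -1.78585804e+01, -2.14499642e-04,
        3.87514461e-03,  1.69971923e-05]), 'tcp_pos': array([ 0.22112731, -0.58390776,  0.24910375]), 'tool_rot': array([ 9.83686087e-01,  1.79890679e-01,  5.40380338e-06, -1.01252222e-03]), 'force': array([-0.26287273,  0.24125911,  0.07258871]), 'ft_torque': array([-0.01137743,  0.00247055, -0.00581531]), 'gripper_force': 0.0, 'finger_gap': 1.0010119120449672}
```

View pics/top0.png

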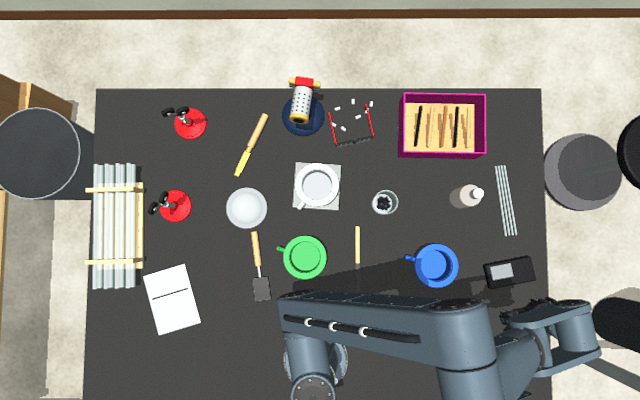

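View pics/scene0.png

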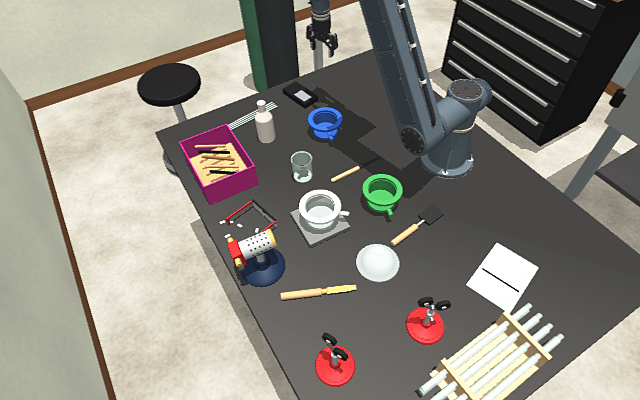

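The dish on its grey pad is at about (318,186) in the top view, with its side arm towards (298,207). In the scene view it is at (320,210), with the arm towards (348,213). Next I'll zoom in and measure.

```bash
cat > h.py <<'E'
import numpy as np, cv2
from station import manip, vision
def ray(n,uv,z):
    m=vision.camera_model(n);R=cv2.Rodrigues(m['rvec'])[0];t=m['tvec']
    d=R.T@np.linalg.inv(m['camera_matrix'])@np.array([*uv,1.]);c=-R.T@t
    return c+d*(z-c[2])/d[2]
def proj(n,p):
    m=vision.camera_model(n)
    return cv2.projectPoints(np.array(p,float).reshape(-1,1,3),m['rvec'],m['tvec'],m['camera_matrix'],None)[0][:,0]
E
python3 - <<'E'
from h import *
out=[]
for n,(x,y) in (("top",(318,186)),("scene",(322,212))):
    im=cv2.imread(f"pics/{n}0.png")
    g=im.min(2); c=im[y-37:y+37,x-37:x+37]
    for th in (200,215,230):
        m=(g>th).astype(np.uint8); 
        k,lab,st,ce=cv2.connectedComponentsWithStats(m[y-37:y+37,x-37:x+37])
        i=1+st[1:,4].argmax(); cs,_=cv2.findContours((lab==i).astype(np.uint8),cv2.RETR_EXTERNAL,cv2.CHAIN_APPROX_NONE)
        cc=max(cs,key=len)[:,0]+[x-37,y-37]
        P=np.array([ray(n,q,.1)[:2] for q in cc])
        sel=np.ones(len(P),bool)
        for _ in range(8):
            A=np.c_[2*P[sel],np.ones(sel.sum())];s=np.linalg.lstsq(A,(P[sel]**2).sum(1),rcond=None)[0]
            r=np.sqrt(s[2]+s[:2]@s[:2]); e=np.hypot(*(P-s[:2]).T)-r; sel=abs(e)<max(.003,np.median(abs(e))*2)
        j=np.hypot(*(P-s[:2]).T).argmax()
        print(n,th,s[:2].round(4),"r",r.round(4),"far px",cc[j],"d",np.hypot(*(P[j]-s[:2])).round(3),sel.mean())
    out.append(cv2.resize(c,(400,400),interpolation=cv2.INTER_CUBIC))
cv2.imwrite("pics/crop.png",np.hstack(out))
E
```

```text
top 200 [ 0.5908 -0.0032] r 0.0768 far px [337 209] d 0.105 0.7669902912621359
top 215 [ 0.5888 -0.0023] r 0.0745 far px [337 209] d 0.104 0.73568281938326
top 230 [ 0.5928 -0.0036] r 0.0709 far px [298 208] d 0.099 0.7894736842105263
scene 200 [ 0.59  -0.001] r 0.0701 far px [348 213] d 0.102 0.8536585365853658
scene 215 [ 0.5902 -0.001 ] r 0.0699 far px [348 213] d 0.102 0.848
scene 230 [ 0.59   -0.0011] r 0.0698 far px [348 213] d 0.102 0.84
```

View pics/crop.png

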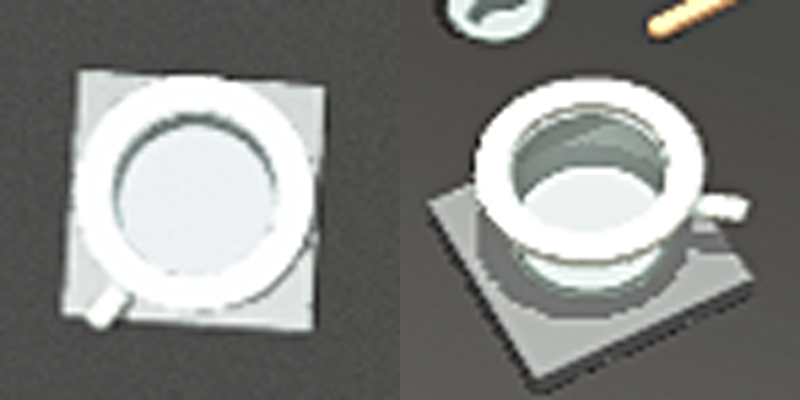

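The crop shows the rim as a clean ring. In the top view its centre is at about crop (195,192), with the arm tip at (98,320). In the scene view the arm tip is at about crop (345,208). I'll triangulate the tip and check the centre.

```bash
python3 - <<'E'
from h import *
k=74/400
tc=(281+195*k-.4,149+192.5*k-.4); c=ray("top",tc,.1); print("top centre",c, "px r->",(ray("top",(281+75*k-.4,tc[1]),.1)-c)[:2])
a=(281+100*k-.4,149+318*k-.4); b=(285+343*k-.4,175+207*k-.4)
best=min(np.linspace(.03,.1,71),key=lambda z:np.linalg.norm(ray("top",a,z)-ray("scene",b,z)))
pa,pb=ray("top",a,best),ray("scene",b,best); print(best,pa,pb)
for cc in (c[:2],np.array([.590,-.001])):
  for z in(.07,.08,best):
    p=(ray("top",a,z)+0)[:2]-cc; print(cc,z,np.hypot(*p),np.degrees(np.arctan2(p[1],p[0])))
    p=(ray("scene",b,z)+0)[:2]-cc; print("  scene",np.hypot(*p),np.degrees(np.arctan2(p[1],p[0])))
s=manip.sense();from scipy.spatial.transform import Rotation as R
print(R.from_quat(s['tool_rot']).as_matrix().round(4))
E
```

```text
top centre [ 0.59227148 -0.00468973  0.1       ] px r-> [-0.00019414  0.07316323]
0.068 [0.51739055 0.05447656 0.068     ] [0.51154013 0.05915945 0.068     ]
[ 0.59227148 -0.00468973] 0.07 0.09545631745146903 141.78432644714823
  scene 0.10301195263932798 140.8459421491768
[ 0.59227148 -0.00468973] 0.08 0.09556800853375305 142.27336559341015
  scene 0.10373937682151119 136.80390437112254
[ 0.59227148 -0.00468973] 0.068 0.09543481490128004 141.6863832539014
  scene 0.10292846658539309 141.6600703772966
[ 0.59  -0.001] 0.07 0.0914012950355872 142.72076069181313
  scene 0.09893109620100919 141.6724001396542
[ 0.59  -0.001] 0.08 0.09152643970240326 143.2302197670519
  scene 0.09956428990623696 137.45709777436193
[ 0.59  -0.001] 0.068 0.09137713469291835 142.6187036822365
  scene 0.09886915909491828 142.52065332623863
[[ 9.353e-01  3.539e-01 -4.000e-04]
 [ 3.539e-01 -9.353e-01  2.000e-03]
 [ 4.000e-04 -2.000e-03 -1.000e+00]]
```

Call:
{"api": "drive_tool", "payload": {"deltas": [[[0, 0, 0, 0.12], [0, 0, 0, 0.24], [0, 0, 0, 0.362], [0, 0, 0, 0.362], [0, 0, 0, 0.362]]], "jaw": 0, "force": 40}}

```text
t: 0.52
tcp_pos: [0.2212, -0.5842, 0.2496]
tool_rot: [1.0, 0.001, -0.0, -0.0]
force: [-0.4, -0.0, 0.2]
finger_gap: 0.302
gripper_force: 0.0
```

Call:
{"api": "drive_tool", "payload": {"deltas": [[[16, -31, 0, 0], [32, -62, 0, 0], [48, -93, 0, 0], [64, -124, 0, 0], [80, -155, 0, 0]]]}}

```text
t: 0.93
tcp_pos: [0.3016, -0.428, 0.2499]
tool_rot: [1.0, 0.001, 0.0, -0.0]
force: [1.3, 0.6, 0.7]
finger_gap: 0.003
gripper_force: 0.0
```

Call:
{"api": "drive_tool", "payload": {"deltas": [[[16, -31, 0, 0], [32, -62, 0, 0], [48, -93, 0, 0], [64, -124, 0, 0], [80, -155, 0, 0]]]}}

```text
t: 1.35
tcp_pos: [0.3818, -0.273, 0.2501]
tool_rot: [1.0, 0.001, 0.0, 0.0]
force: [-0.0, 0.1, -0.3]
finger_gap: 0.002
gripper_force: 0.0
```

Call:
{"api": "drive_tool", "payload": {"deltas": [[[16, -31, 0, 0], [32, -62, 0, 0], [48, -93, 0, 0], [64, -124, 0, 0], [80, -155, 0, 0]]]}}

```text
t: 1.77
tcp_pos: [0.4618, -0.1179, 0.2502]
tool_rot: [1.0, 0.001, 0.0, 0.0]
force: [0.3, -0.0, 0.5]
finger_gap: 0.002
gripper_force: 0.0
```

Call:
{"api": "drive_tool", "payload": {"deltas": [[[16, -31, 0, 0], [32, -62, 0, 0], [48, -93, 0, 0], [64, -124, 0, 0], [80, -155, 0, 0]]]}}

```text
t: 2.18
tcp_pos: [0.5419, 0.0372, 0.25]
tool_rot: [1.0, 0.002, 0.0, 0.0]
force: [0.7, 0.3, 1.1]
finger_gap: 0.001
gripper_force: 0.0
```

Call:
{"api": "drive_tool", "payload": {"deltas": [[[0, 2, 25, 0], [0, 2, 50, 0], [0, 2, 75, 0], [0, 2, 100, 0], [0, 2, 115, 0]]]}}

```text
t: 2.6
tcp_pos: [0.5401, 0.0338, 0.1326]
tool_rot: [1.0, 0.002, -0.002, -0.0]
force: [-0.5, -0.3, -0.9]
finger_gap: 0.002
gripper_force: 0.0
```

Call:
{"api": "drive_tool", "payload": {"deltas": [[[0, 0, 1, 0], [0, 0, 2, 0], [0, 0, 2, 0], [0, 0, 2, 0]]]}}

```text
t: 2.93
tcp_pos: [0.5424, 0.0333, 0.1342]
tool_rot: [1.0, 0.0, 0.001, 0.0]
force: [-0.2, -0.8, -0.1]
finger_gap: 0.004
gripper_force: 0.0
```

```bash
python3 - <<'E'
from h import *
out=[]
for n,(x,y) in (("top",(318,186)),("scene",(322,205))):
    im=vision.snapshot(n)[:,:,::-1]
    out.append(cv2.resize(im[y-50:y+50,x-50:x+50],(400,400),interpolation=cv2.INTER_CUBIC))
cv2.imwrite("pics/crop2.png",np.hstack(out))
E
```

```text
(no output)
```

View pics/crop2.png

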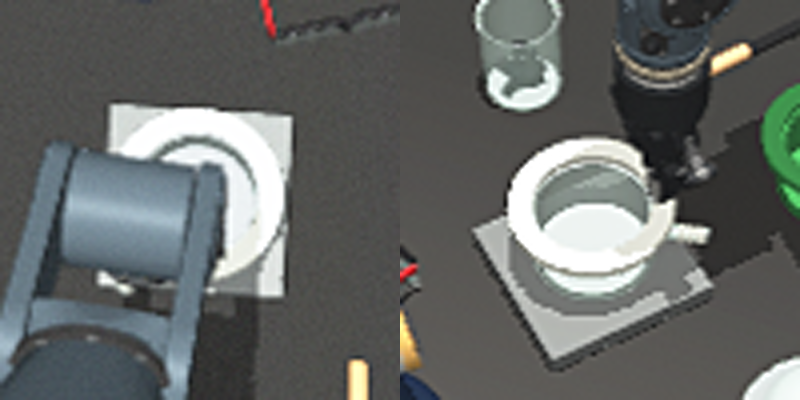

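The closed fingertips hang just above the flange next to the side arm, at about crop (660,195) in the scene view. Now I'll lower them gently.

Call:
{"api": "drive_tool", "payload": {"deltas": [[[0, 0, 3, 0], [0, 0, 6, 0], [0, 0, 9, 0], [0, 0, 11, 0], [0, 0, 11, 0]]]}}

```text
t: 3.45
tcp_pos: [0.541, 0.0335, 0.1214]
tool_rot: [1.0, -0.0, -0.001, -0.0]
force: [-0.2, -0.7, 0.2]
finger_gap: -0.0
gripper_force: 0.0
```

Call:
{"api": "drive_tool", "payload": {"deltas": [[[0, 0, 1, 0], [0, 0, 1, 0], [0, 0, 1, 0], [0, 0, 1, 0]]]}}

```text
t: 3.78
tcp_pos: [0.5415, 0.0334, 0.1211]
tool_rot: [1.0, -0.0, 0.0, 0.0]
force: [0.3, 0.3, -0.1]
finger_gap: -0.001
gripper_force: 0.0
```

Call:
{"api": "drive_tool", "payload": {"deltas": [[[0, 0, 1, 0], [0, 0, 1, 0], [0, 0, 1, 0], [0, 0, 1, 0]]]}}

```text
t: 4.12
tcp_pos: [0.5413, 0.0334, 0.12]
tool_rot: [1.0, -0.0, -0.0, -0.0]
force: [0.4, 0.3, 0.3]
finger_gap: 0.003
gripper_force: 0.0
```

Call:
{"api": "drive_tool", "payload": {"deltas": [[[0, 0, 1, 0], [0, 0, 1, 0], [0, 0, 1, 0], [0, 0, 1, 0]]]}}

```text
t: 4.45
tcp_pos: [0.5413, 0.0334, 0.119]
tool_rot: [1.0, -0.0, -0.0, -0.0]
force: [-1.2, 0.6, -0.6]
finger_gap: 0.003
gripper_force: 0.0
```

Call:
{"api": "drive_tool", "payload": {"deltas": [[[0, 0, 1, 0], [0, 0, 1, 0], [0, 0, 1, 0], [0, 0, 1, 0]]]}}

```text
t: 4.78
tcp_pos: [0.5414, 0.0334, 0.1182]
tool_rot: [1.0, -0.0, 0.0, 0.0]
force: [-1.1, 0.6, 2.5]
finger_gap: -0.002
gripper_force: 1.2
```

Call:
{"api": "drive_tool", "payload": {"deltas": [[[0, 0, 1, 0], [0, 0, 1, 0], [0, 0, 1, 0], [0, 0, 1, 0]]]}}

```text
t: 5.12
tcp_pos: [0.5414, 0.0334, 0.1172]
tool_rot: [1.0, -0.0, 0.0, -0.0]
force: [-0.9, -0.3, 3.5]
finger_gap: -0.001
gripper_force: 2.1
```

Contact is at about 3.5 N. Next I'll compute the circle waypoints.

```bash
python3 - <<'E'
from h import *
c=np.array([591,-3.]);f=lambda a:c+62*np.array([np.cos(a),np.sin(a)])
p=np.array([541.4,33.4])
for k in range(16):
    rows=[]
    for i in range(1,6):
        d=np.round(f(np.radians(143.5+22.5*k+4.5*i))-p); rows.append([int(d[0]),int(-d[1]),0,0])
    print(k,rows); p=p+[rows[-1][0],-rows[-1][1]]
E
```

```text
0 [[-3, 4, 0, 0], [-5, 8, 0, 0], [-7, 12, 0, 0], [-9, 17, 0, 0], [-11, 21, 0, 0]]
1 [[-1, 5, 0, 0], [-1, 10, 0, 0], [-1, 15, 0, 0], [-1, 20, 0, 0], [-1, 25, 0, 0]]
2 [[1, 4, 0, 0], [2, 9, 0, 0], [4, 14, 0, 0], [6, 18, 0, 0], [8, 22, 0, 0]]
3 [[3, 4, 0, 0], [6, 8, 0, 0], [9, 12, 0, 0], [13, 15, 0, 0], [17, 18, 0, 0]]
4 [[4, 3, 0, 0], [8, 5, 0, 0], [12, 7, 0, 0], [17, 9, 0, 0], [22, 11, 0, 0]]
5 [[4, 1, 0, 0], [9, 1, 0, 0], [14, 1, 0, 0], [19, 1, 0, 0], [24, 1, 0, 0]]
6 [[5, -1, 0, 0], [9, -2, 0, 0], [14, -4, 0, 0], [18, -6, 0, 0], [23, -8, 0, 0]]
7 [[4, -3, 0, 0], [7, -6, 0, 0], [11, -9, 0, 0], [14, -13, 0, 0], [17, -17, 0, 0]]
8 [[3, -4, 0, 0], [6, -8, 0, 0], [8, -12, 0, 0], [9, -17, 0, 0], [11, -22, 0, 0]]
9 [[1, -4, 0, 0], [1, -9, 0, 0], [2, -14, 0, 0], [1, -19, 0, 0], [1, -24, 0, 0]]
10 [[-1, -5, 0, 0], [-2, -9, 0, 0], [-4, -14, 0, 0], [-6, -18, 0, 0], [-8, -23, 0, 0]]
11 [[-3, -4, 0, 0], [-6, -7, 0, 0], [-9, -11, 0, 0], [-13, -14, 0, 0], [-17, -17, 0, 0]]
12 [[-4, -3, 0, 0], [-8, -6, 0, 0], [-12, -8, 0, 0], [-17, -9, 0, 0], [-21, -11, 0, 0]]
13 [[-5, -1, 0, 0], [-10, -1, 0, 0], [-15, -2, 0, 0], [-20, -1, 0, 0], [-25, -1, 0, 0]]
14 [[-4, 1, 0, 0], [-9, 2, 0, 0], [-14, 4, 0, 0], [-18, 6, 0, 0], [-22, 8, 0, 0]]
15 [[-4, 3, 0, 0], [-8, 6, 0, 0], [-12, 9, 0, 0], [-15, 13, 0, 0], [-18, 17, 0, 0]]
```

Call:
{"api": "drive_tool", "payload": {"deltas": [[[-3, 4, 0, 0], [-5, 8, 0, 0], [-7, 12, 0, 0], [-9, 17, 0, 0], [-11, 21, 0, 0]]]}}

```text
t: 5.53
tcp_pos: [0.5305, 0.0119, 0.1171]
tool_rot: [1.0, -0.0, 0.0, -0.0]
force: [0.4, 2.3, 3.4]
finger_gap: -0.0
gripper_force: 2.1
```

Call:
{"api": "drive_tool", "payload": {"deltas": [[[-1, 5, 0, 0], [-1, 10, 0, 0], [-1, 15, 0, 0], [-1, 20, 0, 0], [-1, 25, 0, 0]]]}}

```text
t: 5.95
tcp_pos: [0.529, -0.013, 0.1169]
tool_rot: [1.0, -0.0, -0.0, -0.0]
force: [0.3, 2.9, 5.1]
finger_gap: -0.001
gripper_force: 2.4
```

Call:
{"api": "drive_tool", "payload": {"deltas": [[[1, 4, -0.4, 0], [2, 9, -0.4, 0], [4, 14, -0.4, 0], [6, 18, -0.4, 0], [8, 22, -0.4, 0]]]}}

```text
t: 6.37
tcp_pos: [0.5371, -0.035, 0.1172]
tool_rot: [1.0, -0.0, -0.001, -0.0]
force: [-1.9, 2.7, 4.0]
finger_gap: -0.003
gripper_force: 2.1
```

Call:
{"api": "drive_tool", "payload": {"deltas": [[[3, 4, 0, 0], [6, 8, 0, 0], [9, 12, 0, 0], [13, 15, 0, 0], [17, 18, 0, 0]]]}}

```text
t: 6.78
tcp_pos: [0.5543, -0.0529, 0.1173]
tool_rot: [1.0, -0.0, -0.001, 0.0]
force: [-2.6, 2.1, 3.6]
finger_gap: -0.003
gripper_force: 2.0
```

Call:
{"api": "drive_tool", "payload": {"deltas": [[[4, 3, -0.5, 0], [8, 5, -0.5, 0], [12, 7, -0.5, 0], [17, 9, -0.5, 0], [22, 11, -0.5, 0]]]}}

```text
t: 7.2
tcp_pos: [0.5768, -0.0638, 0.1179]
tool_rot: [1.0, -0.0, -0.0, 0.0]
force: [-1.8, 0.6, 2.6]
finger_gap: 0.001
gripper_force: 1.5
```

Call:
{"api": "drive_tool", "payload": {"deltas": [[[4, 1, 0, 0], [9, 1, 0, 0], [14, 1, 0, 0], [19, 1, 0, 0], [24, 1, 0, 0]]]}}

```text
t: 7.62
tcp_pos: [0.6009, -0.0646, 0.1179]
tool_rot: [1.0, -0.0, 0.0, 0.0]
force: [-2.6, 0.4, 4.7]
finger_gap: 0.002
gripper_force: 1.4
```

```bash
python3 - <<'E'
from h import *
out=[]
a=cv2.imread("pics/scene0.png")
b=vision.snapshot("scene")[:,:,::-1]
for im in(a,b): out.append(cv2.resize(im[162:262,272:372],(400,400),interpolation=cv2.INTER_CUBIC))
cv2.imwrite("pics/crop3.png",np.hstack(out))
E
```

```text
(no output)
```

View pics/crop3.png

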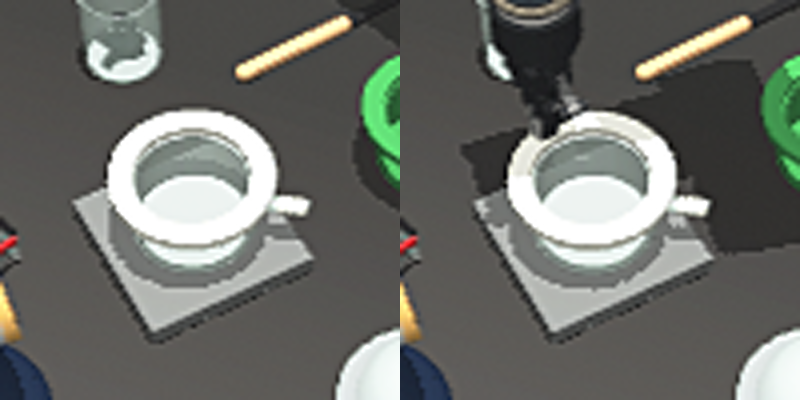

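The dish hasn't moved: the arm tip is at crop (305,206) before and (705,206) now, which is the same place in each half. The fingertips are on the flange at about (548,130). I'll carry on round.

Call:
{"api": "drive_tool", "payload": {"deltas": [[[5, -1, 0, 0], [9, -2, 0, 0], [14, -4, 0, 0], [18, -6, 0, 0], [23, -8, 0, 0]]]}}

```text
t: 8.08
tcp_pos: [0.6238, -0.0565, 0.118]
tool_rot: [1.0, -0.0, 0.0, 0.0]
force: [-2.9, -1.8, 1.5]
finger_gap: -0.004
gripper_force: 1.4
```

Call:
{"api": "drive_tool", "payload": {"deltas": [[[4, -3, 0, 0], [7, -6, 0, 0], [11, -9, 0, 0], [14, -13, 0, 0], [17, -17, 0, 0]]]}}

```text
t: 8.5
tcp_pos: [0.641, -0.0394, 0.118]
tool_rot: [1.0, -0.0, 0.0, 0.0]
force: [-1.2, -1.7, 2.7]
finger_gap: -0.001
gripper_force: 1.4
```

Call:
{"api": "drive_tool", "payload": {"deltas": [[[3, -4, 0.2, 0], [6, -8, 0.2, 0], [8, -12, 0.2, 0], [9, -17, 0.2, 0], [11, -22, 0.2, 0]]]}}

```text
t: 8.92
tcp_pos: [0.6517, -0.0172, 0.1179]
tool_rot: [1.0, -0.0, 0.0, 0.0]
force: [-0.7, -2.2, 2.4]
finger_gap: 0.0
gripper_force: 1.5
```

Call:
{"api": "drive_tool", "payload": {"deltas": [[[1, -4, 0, 0], [1, -9, 0, 0], [2, -14, 0, 0], [1, -19, 0, 0], [1, -24, 0, 0]]]}}

```text
t: 9.33
tcp_pos: [0.6525, 0.0069, 0.1178]
tool_rot: [1.0, -0.0, 0.0, 0.0]
force: [-0.2, -2.2, 2.5]
finger_gap: -0.002
gripper_force: 1.6
```

Call:
{"api": "drive_tool", "payload": {"deltas": [[[-1, -5, 0, 0], [-2, -9, 0, 0], [-4, -14, 0, 0], [-6, -18, 0, 0], [-8, -23, 0, 0]]]}}

```text
t: 9.75
tcp_pos: [0.6444, 0.0297, 0.1178]
tool_rot: [1.0, -0.0, 0.0, 0.0]
force: [0.5, -1.7, 3.0]
finger_gap: -0.002
gripper_force: 1.6
```

Call:
{"api": "drive_tool", "payload": {"deltas": [[[-3, -4, 0, 0], [-6, -7, 0, 0], [-9, -11, 0, 0], [-13, -14, 0, 0], [-17, -17, 0, 0]]]}}

```text
t: 10.17
tcp_pos: [0.6273, 0.0468, 0.1178]
tool_rot: [1.0, -0.0, 0.0, -0.0]
force: [1.8, -1.2, 3.0]
finger_gap: -0.005
gripper_force: 1.5
```

Call:
{"api": "drive_tool", "payload": {"deltas": [[[-4, -3, 0, 0], [-8, -6, 0, 0], [-12, -8, 0, 0], [-17, -9, 0, 0], [-21, -11, 0, 0]]]}}

```text
t: 10.58
tcp_pos: [0.6059, 0.0576, 0.1178]
tool_rot: [1.0, -0.0, 0.0, -0.0]
force: [2.7, -1.3, 3.3]
finger_gap: -0.001
gripper_force: 1.6
```

Call:
{"api": "drive_tool", "payload": {"deltas": [[[-5, -1, 0, 0], [-10, -1, 0, 0], [-15, -2, 0, 0], [-20, -1, 0, 0], [-25, -1, 0, 0]]]}}

```text
t: 11.0
tcp_pos: [0.5809, 0.0584, 0.1177]
tool_rot: [1.0, -0.0, 0.0, -0.0]
force: [1.3, 0.3, 3.6]
finger_gap: -0.002
gripper_force: 1.6
```

Call:
{"api": "drive_tool", "payload": {"deltas": [[[-4, 1, 0, 0], [-9, 2, 0, 0], [-14, 4, 0, 0], [-18, 6, 0, 0], [-22, 8, 0, 0]]]}}

```text
t: 11.42
tcp_pos: [0.5587, 0.0504, 0.1177]
tool_rot: [1.0, -0.0, -0.0, -0.0]
force: [2.7, 1.0, 3.7]
finger_gap: -0.003
gripper_force: 1.7
```

Call:
{"api": "drive_tool", "payload": {"deltas": [[[-4, 3, 0, 0], [-8, 6, 0, 0], [-12, 9, 0, 0], [-15, 13, 0, 0], [-18, 17, 0, 0]]]}}

```text
t: 11.83
tcp_pos: [0.5406, 0.0332, 0.1176]
tool_rot: [1.0, -0.0, -0.001, -0.0]
force: [0.9, 2.5, 3.2]
finger_gap: -0.003
gripper_force: 1.7
```

Back above the side arm: I'll let it settle briefly, then lift clear.

Call:
{"api": "drive_tool", "payload": {"deltas": [[[-1, 2, 0, 0], [-1, 2, 0, 0]]]}}

```text
t: 12.0
tcp_pos: [0.5393, 0.0309, 0.1175]
tool_rot: [1.0, -0.0, -0.001, 0.0]
force: [0.3, 0.3, 3.4]
finger_gap: 0.002
gripper_force: 1.8
```

Call:
{"api": "drive_tool", "payload": {"deltas": [[[0, 0, -5, 0], [0, 0, -20, 0], [0, 0, -50, 0], [0, 0, -80, 0], [0, 0, -110, 0]]]}}

```text
t: 12.42
tcp_pos: [0.5391, 0.0313, 0.2281]
tool_rot: [1.0, 0.0, -0.002, 0.0]
force: [0.4, -0.5, 0.3]
finger_gap: -0.003
gripper_force: 0.0
```

Call:
{"api": "drive_tool", "payload": {"deltas": [[[0, 0, 0, 0], [0, 0, 0, 0], [0, 0, 0, 0], [0, 0, 0, 0], [0, 0, 0, 0]]]}}

```text
t: 12.83
tcp_pos: [0.5392, 0.0315, 0.2261]
tool_rot: [1.0, -0.0, -0.002, -0.0]
force: [-0.1, -0.8, 0.3]
finger_gap: -0.002
gripper_force: 0.0
```

```bash
python3 - <<'E'
from h import *
a=cv2.imread("pics/scene0.png")
b=vision.snapshot("scene")[:,:,::-1]
cv2.imwrite("pics/crop4.png",np.hstack([cv2.resize(im[162:262,272:372],(400,400),interpolation=cv2.INTER_CUBIC) for im in(a,b)]))
E
```

```text
(no output)
```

View pics/crop4.png

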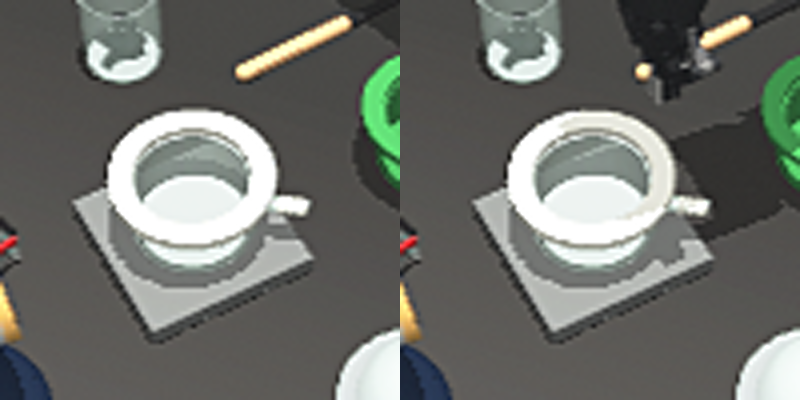

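The dish and its side arm (tip at crop (705,207)) haven't moved, and the fingers are clear of the glass. Handing in.

```bash
python3 -c "
from station import manip
print(manip.sign_off())"
```

```text
the job is handed in; nothing more can be done
None
```

I stroked the rim once all the way round, anticlockwise from above the side arm and back to it, with readings of about 1.5–5 N; the fingers are lifted clear, the before-and-after pictures show no movement of the dish, and the job is handed in (the hand-in returned no verdict).

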